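# Load two sample boxes into the labeller's sprung feed track

## Robot

A 7-joint arm with a two-finger parallel gripper is mounted at the origin on the work surface. World frame = base frame: x ahead of the robot, y to its left, z up, the work surface at z = 0. Lengths are in m, angles in rad, forces in N, time in s.
With the tool pointing down it reaches from about 0.4 to 0.85 m from the base axis. Payload 10.4 kg.
Tool frame: the origin (TCP) lies on the mounting face of the last link; the fingertips stand 173 mm ahead of it and the grasp point (between the pads) lies 155 mm ahead of it (manip.tip_extent is the distance from the TCP to the fingertips, in m); z points along the fingers, y is the line along which they close (so a half turn about z gives the same grasp; the last joint's range is limited). The gripper opens to 85 mm and grips with 20 to 120 N. Pads are 22 mm wide; open, the fingers measure 114 mm over their backs; the gripper's body (76 mm by 85 mm) begins 54 mm behind the grasp point. The pads swing forward as they close: fully open they stand 13 mm farther back than shut.
Start: joints at [1.196, 0.332, -0.065, 1.46, 0.022, 1.35, -0.088], TCP at [0.215, -0.587, 0.405] pointing down, gripper open.
Joint ranges: [-2.6, 2.6], [-0.5, 2.12], [-1.47, 1.34], [0.16, 2.42], [-1.27, 4.41], [0.06, 2.06], [-2.6, 2.6]. Speed limits (rad/s): [2.22, 2.22, 2.79, 2.79, 3.14, 3.14, 3.14].

## Interface

Orientations are given as a unit quaternion [x, y, z, w].
In Python, from workcell import manip gives the robot as it stands.
- The arm moves only by the tool move_arm, never from a script. Its argument "plan" is one flat list of numbers, 7 for each row, row after row: the turn, a rotation vector about the tool's x, y, z in rad, then the shift along the tool's x, y, z in m, then the finger opening in m, from 0 to 0.0854. In form: [ax, ay, az, dx, dy, dz, gripper, ax, ay, az, dx, dy, dz, gripper, ...]. A call has 1 to 12 rows; each row is the pose to reach, as a shift and turn from the pose commanded when the call began, along the tool's axes at that moment; what a row does not reach only later rows make up. A row lasts 1/8 s, in which the tool goes at most 62.5 mm and 10.7 degrees, less where a joint would pass 70% of its speed; a pose out of reach is approached as far as the arm can. A call with a gripper value outside its range is refused whole. The fingers move at their own pace and stop on an object; "squeeze" is the grip in N (left out, the last holds). Time passes only in rows, so rows that repeat a pose let the fingers close. It gives the time, the measured TCP pose, the force, the opening and the grip force at its end, in the units of the state.
- manip.get_obs(): the state, without advancing time (a new reading comes with each control period).
- manip.camera(name): name is "scene" or "side" or "wrist"; returns a dict with "color" (480x640x3 uint8, red, green, blue), "fx", "fy", "cx", "cy" (pixels), "cam_to_world" (4x4, takes a point from camera to world coordinates); the wrist camera has in their place "mount" (4x4, takes a point from camera to tool coordinates, whose origin is the TCP and whose axes are the flange's). Camera axes: x right, y down, z forward; pixel columns grow to the right and rows downward; lengths in m; the calibration is good to about 2 mm. A picture is of the moment at which its call begins: read the wrist's pose just before it. There is no depth.
- manip.hand_in(): hands the job in; it is judged then, once.
Trained networks look in a picture, given as the dict that the camera call returned (one of the last four; its "shot" number tells which), for a name from the list of things; names that differ only in an ending like _2 or _b are one class to them, and where a whole thing is asked for, a point or a joint stands for the part that bears it (a point fixed in the world has none). Each returns a list of dicts, best first, with "conf" (0 to 1); they miss things now and then, are a little off and sometimes report something else, mostly with a low value. They report only what shows in the picture. A call takes as long as a camera call. They do not tell look-alikes from the thing itself.
- manip.look_for(picture, label): "position" ([x, y, z] in m, in the coordinates of the camera as it stood for that picture, good to about 4 mm: the middle of the surface that is visible of it).
- manip.silhouettes(picture, label): "pixels" (480x640 bool, what is visible of it).
- manip.tip_of(picture, label): "position" ([x, y, z] in m, in the coordinates of the camera as it stood for that picture, good to about 4 mm: a listed point, or the origin of a listed thing).
The state is a dict: "clock": time; "joint_pos": joint angles; "joint_velocities": joint speeds; "tau": joint torques, N m; "position": TCP position; "ee_rot": TCP orientation; "ft_force": force on the tool from outside, world axes, zero at the start; "torque": the same for the moment, N m; "grip_width": opening from 0.0 (shut) to 1.0 (fully open); "grasp_force": force on a finger pad.
Only numpy, scipy, OpenCV 4.12 (cv2) and the standard library are available. Lean on these libraries where they do the work, as an engineer would, in place of code of your own. Each camera call takes 0.05 s, during which the arm holds its last target. There are 200 camera calls.

## Task

Load the two small sample boxes into the feed track of the sample labeller: draw the sprung follower back by its post, gently and no harder than needed against the end stop, and hook the post sideways behind the catch so that it stays back; then stand both boxes upright in the track, one behind the other and flat on its floor; then unhook the post and ease the follower forward (do not let it snap) until it presses the boxes against the front stop, and let go. Leave the larger sample box, the jar and the stick where they are.

Things in the scene. Friction and masses are not known exactly. Their poses are not given: they have to be found in the camera images.
- track: Aluminium feed track fixed to a white labeller. Origin on the table under the front stop's inner face, on the centre line; z up, x along the track away from the labeller (the way the follower is drawn back), y towards the catch. Channel 44 mm wide inside, floor at z 8 mm, side walls only to z 20 mm. Labeller at x -81 to -19, 100 mm wide, 44 mm high. Rear wall at x 141 to 149, to z 46 mm.
- track_stop (a point): Point on the channel floor (z 8 mm) at the foot of the front stop's inner face: x = 0, y = 0 of the track. The stop is 34 mm wide and reaches z 34 mm.
- follower (a joint): Distance (m) from front stop to the follower's flat front face: 0 as found, grows as it is drawn back, 0.044 with two boxes clamped. Grey block 40 mm wide, 44 long, top z 36. A spring pushes it forward, 5 N at 0, 9 to 11 N when hooked; let go, it snaps at 0.4 m/s. It hangs on the catch somewhere between 0.058 and 0.088, as the gate is clamped; 2.5 mm farther the post meets the rigid end stop.
- handle (a joint): How far (m) the post is shifted sideways on the follower along the track's +y: 0 = on the centre line (free to run past the catch), at most 0.016 = fully hooked behind the catch. It can go sideways only when drawn back past the catch, up to the end stop, a play of 2.5 mm. Slides with about 1 N of friction and stays where it is put.
- handle_top (a point): Centre of the top of the post: upright, sleeved in black rubber (does not slip in the fingers), 12 x 12 mm, sides along the track's x and y, from the follower (z 36 mm) to z 84 mm, its axis 26 mm behind the follower's front face. Free to grip above z 48 mm.
- gate_slot (a point): A fixed point of the track (x 93, y 7.5, z 42 mm) that marks the middle of the gate's adjustment. The gate, a steel frame at z 38 to 46 mm, is clamped by hand up to 15 mm either way along x of this, its place not measured. Catch: finger from the +y side (y over 7.5), 10 mm long in x, rear face here when in the middle. End stop: bridge across, 14.5 mm behind that face. Over 25 N harms them.
- box_a: Small closed sample box, grey with a white lid, 22 mm (x) by 40 mm (y), 42 mm high, 30 g. Origin: centre of its underside, z up. Stands on the table. In the track its 40 mm side lies across the channel. Identical to box_b; either may go first.
- box_b: The other small sample box, as box_a.
- big_box: A larger look-alike box, 34 x 62 mm, 42 mm high; does not fit the track. Origin: centre of its underside. Not to be moved.
- jar: Small round jar, 44 mm across, 55 mm high. Origin: centre of its underside. Not to be moved.
- stick: Wooden stick lying on the table, 150 mm long, 6 mm thick. Origin at the middle. Not to be moved.
Mind the look-alikes: they are no part of the job. What is shaped like the box_a but red is not meant.

How it is judged:
By the outcome, as a careful person would: the job done as asked, in the order asked, and still so for the second after the job is handed in, with the robot touching nothing.
It also fails if it takes over 72 s, if anything falls off the work surface, if the arm or the gripper's body presses on something with over 40 N, if the wrist force passes 120 N, or if a joint passes its speed limit or range.

## Working session

There is one attempt and no reset: what is moved stays moved. The work goes in short steps, Python scripts to look and compute and a tool call to move; the robot and the scene stay as the last step left them, time stands still between calls to the robot, and variables do not carry over. Pictures are saved under pics/ and viewed, at most 11 in all, crops included, and the job is handed in when it is done.

Besides the shell and the picture viewer there is one more tool, called in YAML: its name, and indented under it one key for each argument. move_arm: Moves the arm, as the interface text tells. Its arguments: {"type":"object","properties":{"plan":{"type":"array","items":{"type":"number"}},"squeeze":{"type":"number"}},"required":["plan"]}

```bash
mkdir -p pics; ls; python3 - <<'E'
from workcell import manip
import cv2,numpy as np
o=manip.get_obs(); print({k:np.round(v,3) for k,v in o.items()})
ims=[]
for n in ["scene","side"]:
    p=manip.camera(n); cv2.imwrite(f"pics/{n}0.png",p["color"][:,:,::-1])
    M=np.array(p["cam_to_world"]); print(n,p["fx"],p["cx"],np.round(M,3).tolist())
    for l in ["track_stop","handle_top","gate_slot","box_a","big_box","jar","stick","track"]:
        for r in manip.tip_of(p,l)[:4]:
            print(l,round(r["conf"],2),np.round((M@np.r_[r["position"],1])[:3],4))
p=manip.camera("wrist");print(np.round(p["mount"],4).tolist(),p["fx"])
cv2.imwrite("pics/wrist0.png",p["color"][:,:,::-1])
E
```

```text
pics
{'clock': np.float64(0.0), 'joint_pos': array([ 1.196,  0.333, -0.065,  1.461,  0.022,  1.35 , -0.089]), 'joint_velocities': array([ 0.001,  0.001, -0.002, -0.001,  0.   , -0.001,  0.   ]), 'tau': array([-1.0000e-03, -6.2544e+01,  4.9000e-02, -3.9160e+01,  1.6000e-02,
        1.0000e-02, -0.0000e+00]), 'position': array([ 0.215, -0.587,  0.404]), 'ee_rot': array([ 0.985,  0.175, -0.   , -0.001]), 'ft_force': array([0.24 , 0.429, 0.548]), 'torque': array([-0.08 , -0.055, -0.01 ]), 'grasp_force': np.float64(0.0), 'grip_width': np.float64(1.002)}
scene 485.69318823419985 320.6469242601689 [[-0.529, 0.697, -0.485, 0.981], [0.849, 0.436, -0.299, 0.283], [0.003, -0.569, -0.822, 0.813], [0.0, 0.0, 0.0, 1.0]]
track_stop 0.73 [0.4741 0.0413 0.0117]
handle_top 0.7 [0.4494 0.05   0.0829]
gate_slot 0.73 [0.3785 0.0565 0.039 ]
box_a 0.78 [ 0.613   0.3164 -0.003 ]
box_a 0.75 [ 0.5315  0.3464 -0.002 ]
box_a 0.61 [ 0.4516  0.3276 -0.0023]
big_box 0.86 [ 0.4426 -0.3129  0.0005]
jar 0.85 [ 0.6015 -0.2876 -0.0018]
stick 0.54 [0.7097 0.0113 0.0054]
track 0.66 [0.4726 0.0453 0.0006]
track 0.55 [0.3803 0.0567 0.0405]
side 481.1745920402309 320.55910880180903 [[-0.98, -0.135, 0.143, 0.396], [-0.197, 0.637, -0.746, 0.826], [0.009, -0.759, -0.651, 0.788], [0.0, 0.0, 0.0, 1.0]]
track_stop 0.69 [0.4726 0.0403 0.0073]
track_stop 0.56 [0.4461 0.0452 0.0881]
handle_top 0.72 [ 0.6033 -0.2885 -0.0015]
handle_top 0.43 [0.4465 0.0482 0.0866]
gate_slot 0.94 [0.3794 0.05   0.0463]
gate_slot 0.15 [ 0.6134  0.3157 -0.0035]
box_a 0.98 [0.5288 0.351  0.0018]
box_a 0.91 [0.4557 0.3331 0.0015]
box_a 0.83 [ 0.6113  0.3151 -0.    ]
big_box 0.54 [ 0.4487 -0.3166 -0.004 ]
jar 0.81 [ 0.6074 -0.2867 -0.0019]
stick 0.52 [ 0.7073  0.0136 -0.0015]
track 0.94 [4.745e-01 4.470e-02 2.000e-04]
[[0.0005, -0.9661, -0.2582, 0.0639], [1.0, 0.0006, -0.0002, 0.0012], [0.0003, -0.2582, 0.9661, 0.0299], [0.0, 0.0, 0.0, 1.0]] 378.0609447307379
```

View pics/scene0.png

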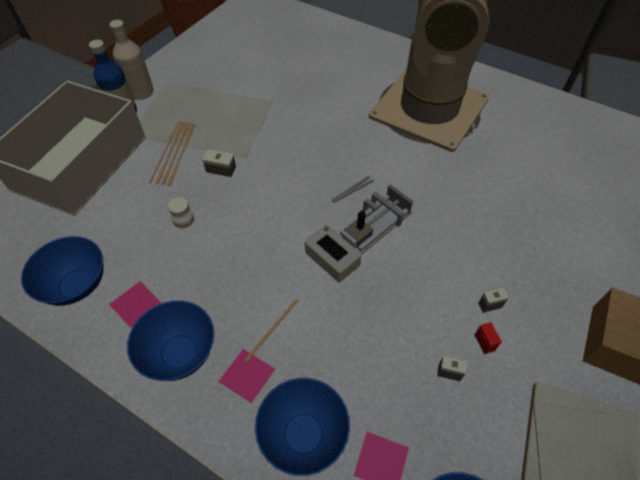

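View pics/side0.png

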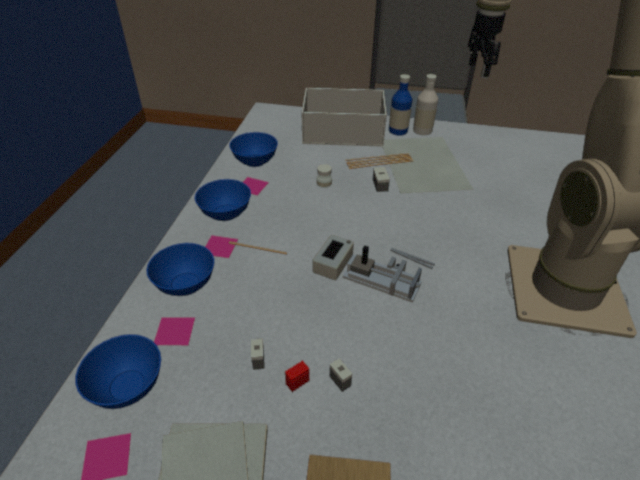

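move_arm:
  plan: [0, 0, -1.01, 0.4226, -0.545, 0.055, 0.06, 0, 0, -1.01, 0.4226, -0.545, 0.055, 0.06, 0, 0, -1.01, 0.4226, -0.545, 0.055, 0.06, 0, 0, -1.01, 0.4226, -0.545, 0.055, 0.06, 0, 0, -1.01, 0.4226, -0.545, 0.055, 0.06, 0, 0, -1.01, 0.4226, -0.545, 0.055, 0.06, 0, 0, -1.01, 0.4226, -0.545, 0.055, 0.06, 0, 0, -1.01, 0.4226, -0.545, 0.055, 0.06, 0, 0, -1.01, 0.4226, -0.545, 0.055, 0.06, 0, 0, -1.01, 0.4226, -0.545, 0.055, 0.06, 0, 0, -1.01, 0.4226, -0.545, 0.055, 0.06, 0, 0, -1.01, 0.4226, -0.545, 0.055, 0.06]

```text
clock: 2.45
position: [0.4245, 0.0746, 0.35]
ee_rot: [0.775, 0.632, 0.001, -0.0]
ft_force: [0.1, -1.0, -0.7]
grip_width: 0.702
grasp_force: 0.0
```

```bash
cat > h.py <<'E'
from workcell import manip
import cv2,numpy as np
from scipy.spatial.transform import Rotation as R
np.set_printoptions(precision=4,suppress=True)
def wcam(name=None):
    o=manip.get_obs(); p=manip.camera("wrist")
    T=np.eye(4);T[:3,:3]=R.from_quat(o["ee_rot"]).as_matrix();T[:3,3]=o["position"]
    M=T@np.array(p["mount"])
    if name: cv2.imwrite(f"pics/{name}.png",p["color"][:,:,::-1])
    return p,M
def ray(p,M,u,v,z):
    d=M[:3,:3]@np.array([(u-p["cx"])/p["fx"],(v-p["cy"])/p["fy"],1]); c=M[:3,3]
    return c+d*(z-c[2])/d[2]
def proj(p,M,X):
    X=np.atleast_2d(X); c=(X-M[:3,3])@M[:3,:3]
    return np.c_[c[:,0]/c[:,2]*p["fx"]+p["cx"],c[:,1]/c[:,2]*p["fy"]+p["cy"]]
def go(pos,yyaw,o=None,half=True):
    """tool-frame shift/turn to reach TCP pos, tool pointing down, tool y axis at world yaw (deg)"""
    o=o or manip.get_obs(); Rc=R.from_quat(o["ee_rot"])
    y=np.array([np.cos(np.radians(yyaw)),np.sin(np.radians(yyaw)),0]); z=np.array([0,0,-1.])
    best=None
    for s in ((1,-1) if half else (1,)):
        Rt=R.from_matrix(np.c_[np.cross(s*y,z),s*y,z]); rv=(Rc.inv()*Rt).as_rotvec()
        if best is None or np.linalg.norm(rv)<np.linalg.norm(best): best=rv
    print("turn",best,"shift",Rc.inv().apply(np.array(pos)-o["position"]),"clock",round(float(o["clock"]),2))
E
python3 - <<'E'
from h import *
p,M=wcam("w1"); print(M[:3,3],p["fx"],p["cx"],p["cy"])
for l in ["track_stop","handle_top","gate_slot"]:
    for r in manip.tip_of(p,l)[:2]: print(l,r["conf"],(M@np.r_[r["position"],1])[:3])
np.savez("w1.npz",M=M,f=[p["fx"],p["fy"],p["cx"],p["cy"]])
E
```

```text
[0.4368 0.137  0.3201] 378.0609447307379 320.00493365287593 233.67147737971592
track_stop 0.88 [0.4696 0.036  0.0108]
handle_top 0.75 [0.4478 0.0469 0.087 ]
gate_slot 0.63 [0.3783 0.0597 0.0444]
```

View pics/w1.png

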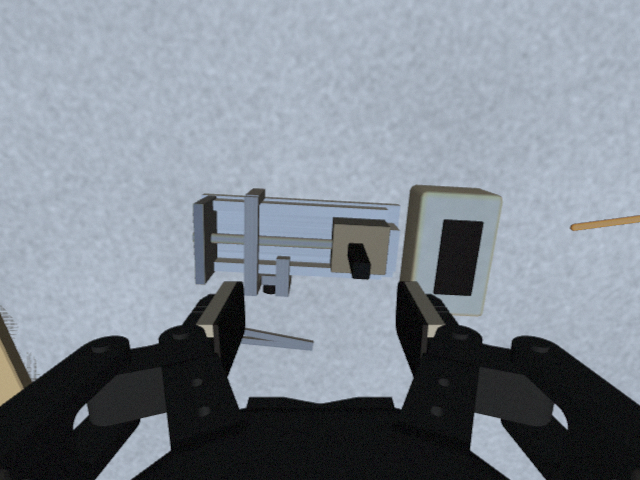

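```bash
python3 - <<'E'
import cv2
i=cv2.imread("pics/w1.png")[175:325,190:510]
cv2.imwrite("pics/w1c.png",cv2.resize(i,None,fx=2.5,fy=2.5,interpolation=cv2.INTER_CUBIC))
E
```

```text
(no output)
```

View pics/w1c.png

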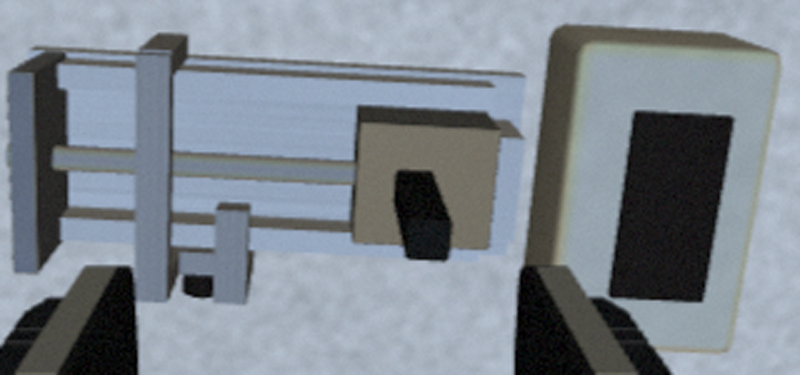

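```bash
cat > fit.py <<'E'
from h import *
from scipy.optimize import least_squares
d=np.load("w1.npz");M=d["M"];f=d["f"];p=dict(fx=f[0],fy=f[1],cx=f[2],cy=f[3])
# track pts (gdep flag), crop px
F=[((0,-20,36),0,(499,128)),((44,-20,36),0,(358,122)),((0,20,36),0,(491,249)),((44,20,36),0,(352,242)),((26,0,84),0,(428,239)),
((141,-25,46),0,(38,None)),((141,25,46),0,(42,None)),((149,0,46),0,(12,None)),
((107.5,0,46),1,(172,None)),((107.5,20,46),1,(171,None)),((93,12,46),1,(217,None)),((83,12,46),1,(249.5,None)),((88,7.5,46),1,(None,206))]
def res(q,full=False):
    x,y,a,g=q[:4];r=[]
    for P,gf,uv in F:
        P=np.array(P,float)/1000; P[0]+=g*gf
        W=np.array([x+P[0]*np.cos(a)-P[1]*np.sin(a),y+P[0]*np.sin(a)+P[1]*np.cos(a),P[2]])
        c=(proj(p,M,W)[0]-[190,175])*2.5
        r+=[c[i]-uv[i] for i in (0,1) if uv[i] is not None]
    return np.array(r)
s=least_squares(res,[.472,.04,np.radians(170),0],x_scale=[.01,.01,.1,.01],loss="soft_l1",f_scale=3)
x,y,a,g=s.x;print(s.x[:2],np.degrees(a),g*1000);print(res(s.x).round(1))
E
python3 fit.py
```

```text
[0.4717 0.0387] 165.39528323082422 -6.861038084338805
[ 3.3 -0.2  2.3 -1.5 -1.3  0.   0.5  0.2  1.9 -0.2 -2.7 -2.6 -1.1 -1.1
 -0.8  0.8  0.9  3.3]
```

```bash
cat >> h.py <<'E'
TX,TY,TA=0.4717,0.0387,np.radians(165.4)
def tw(x,y,z):
    "track mm -> world TCP (z of grasp point)"
    x,y,z=x/1e3,y/1e3,z/1e3
    return [TX+x*np.cos(TA)-y*np.sin(TA),TY+x*np.sin(TA)+y*np.cos(TA),z+.155]
E
python3 -c "
from h import *
go(tw(26,0,70),-14.6);print(tw(26,0,70))"
```

```text
turn [-0.0001  0.0006  0.0443] shift [-0.0189  0.0269  0.1246] clock 2.65
[np.float64(0.44653956156746877), np.float64(0.045253803314320946), 0.225]
```

move_arm:
  plan: [0, 0, 0.044, -0.019, 0.027, 0.05, 0.045, 0, 0, 0.044, -0.019, 0.027, 0.1, 0.045, 0, 0, 0.044, -0.019, 0.027, 0.1246, 0.045, 0, 0, 0.044, -0.019, 0.027, 0.1246, 0.045, 0, 0, 0.044, -0.019, 0.027, 0.1246, 0.006, 0, 0, 0.044, -0.019, 0.027, 0.1246, 0.006, 0, 0, 0.044, -0.019, 0.027, 0.1246, 0.006, 0, 0, 0.044, -0.019, 0.027, 0.1246, 0.006, 0, 0, 0.044, -0.019, 0.027, 0.1246, 0.006]
  squeeze: 40

```text
clock: 3.78
position: [0.4469, 0.0464, 0.2265]
ee_rot: [0.791, 0.612, -0.0, 0.001]
ft_force: [-7.2, -0.4, 11.2]
grip_width: 0.132
grasp_force: 41.0
```

move_arm:
  plan: [0, 0, 0, 0, -0.01, -0.001, 0.006, 0, 0, 0, 0, -0.022, -0.001, 0.006, 0, 0, 0, 0, -0.034, -0.001, 0.006, 0, 0, 0, 0, -0.046, -0.001, 0.006, 0, 0, 0, 0, -0.056, -0.001, 0.006, 0, 0, 0, 0, -0.06, -0.001, 0.006, 0, 0, 0, 0, -0.062, -0.001, 0.006, 0, 0, 0, 0, -0.062, -0.001, 0.006]

```text
clock: 4.78
position: [0.3874, 0.0615, 0.2268]
ee_rot: [0.791, 0.612, 0.001, 0.002]
ft_force: [8.8, -1.3, -13.5]
grip_width: 0.128
grasp_force: 39.5
```

```bash
python3 -c "
from h import *
o=manip.get_obs();P=o['position'];d=P[:2]-[TX,TY];c,s=np.cos(TA),np.sin(TA)
print(1e3*(d@[c,s]),1e3*(d@[-s,c]),P,o['ft_force'],o['joint_pos'],o['clock'])"
```

```text
87.30088959511995 -0.7690468212238993 [0.3874 0.0615 0.2268] [  8.7907  -1.3056 -13.5129] [ 0.6511  0.092  -0.9318  2.1943  0.0974  0.8907 -0.5932] 4.775
```

move_arm:
  plan: [0, 0, 0, 0, -0.003, 0.0005, 0.006, 0, 0, 0, 0, -0.005, 0.0005, 0.006, 0, 0, 0, 0, -0.0055, 0.0005, 0.006, 0, 0, 0, 0, -0.0055, 0.0005, 0.006]

```text
clock: 5.28
position: [0.3826, 0.0628, 0.2267]
ee_rot: [0.791, 0.612, 0.002, 0.002]
ft_force: [8.7, -2.4, -8.5]
grip_width: 0.129
grasp_force: 40.1
```

move_arm:
  plan: [0, 0, 0, 0, -0.0006, 0.0003, 0.006, 0, 0, 0, 0, -0.001, 0.0003, 0.006, 0, 0, 0, 0, -0.001, 0.0003, 0.006]

```text
clock: 5.65
position: [0.3819, 0.063, 0.2267]
ee_rot: [0.791, 0.612, 0.002, 0.002]
ft_force: [8.4, -4.3, -5.6]
grip_width: 0.13
grasp_force: 40.5
```

move_arm:
  plan: [0, 0, 0, 0, -0.0005, 0, 0.006, 0, 0, 0, 0, -0.0008, 0, 0.006, 0, 0, 0, 0, -0.0008, 0, 0.006]

```text
clock: 6.02
position: [0.3812, 0.0632, 0.2266]
ee_rot: [0.791, 0.612, 0.002, 0.002]
ft_force: [8.5, -3.2, -5.8]
grip_width: 0.133
grasp_force: 40.5
```

move_arm:
  plan: [0, 0, 0, 0, -0.0004, 0, 0.006, 0, 0, 0, 0, -0.0006, 0, 0.006, 0, 0, 0, 0, -0.0006, 0, 0.006]

```text
clock: 6.4
position: [0.3806, 0.0633, 0.2266]
ee_rot: [0.791, 0.612, 0.002, 0.002]
ft_force: [8.3, -3.7, -5.5]
grip_width: 0.13
grasp_force: 40.5
```

move_arm:
  plan: [0, 0, 0, -0.001, 0, 0, 0.006, 0, 0, 0, -0.002, 0, 0, 0.006, 0, 0, 0, -0.0028, 0, 0, 0.006, 0, 0, 0, -0.0028, 0, 0, 0.006]

```text
clock: 6.9
position: [0.3799, 0.0608, 0.2267]
ee_rot: [0.791, 0.612, 0.002, 0.002]
ft_force: [9.8, -2.2, -6.9]
grip_width: 0.133
grasp_force: 40.4
```

move_arm:
  plan: [0, 0, 0, -0.002, 0, 0, 0.006, 0, 0, 0, -0.004, 0, 0, 0.006, 0, 0, 0, -0.005, 0, 0, 0.006, 0, 0, 0, -0.005, 0, 0, 0.006]

```text
clock: 7.4
position: [0.3786, 0.056, 0.2267]
ee_rot: [0.791, 0.612, 0.002, 0.002]
ft_force: [8.2, -1.5, -6.4]
grip_width: 0.135
grasp_force: 40.4
```

move_arm:
  plan: [0, 0, 0, -0.003, 0, 0, 0.006, 0, 0, 0, -0.006, 0, 0, 0.006, 0, 0, 0, -0.008, 0, 0, 0.006, 0, 0, 0, -0.008, 0, 0, 0.006]

```text
clock: 7.9
position: [0.3766, 0.0482, 0.2267]
ee_rot: [0.791, 0.612, 0.002, 0.002]
ft_force: [9.0, -2.6, -5.4]
grip_width: 0.131
grasp_force: 40.4
```

move_arm:
  plan: [0, 0, 0, 0, 0.0005, 0, 0.006, 0, 0, 0, 0, 0.001, 0, 0.006, 0, 0, 0, 0, 0.0015, 0, 0.006, 0, 0, 0, 0, 0.0015, 0, 0.006]

```text
clock: 8.4
position: [0.3776, 0.0481, 0.2265]
ee_rot: [0.791, 0.612, 0.001, 0.001]
ft_force: [2.8, -3.0, 7.6]
grip_width: 0.13
grasp_force: 42.1
```

move_arm:
  plan: [0, 0, 0, 0, 0.0003, -0.0003, 0.006, 0, 0, 0, 0, 0.0003, -0.0003, 0.035, 0, 0, 0, 0, 0.0003, -0.0003, 0.035, 0, 0, 0, 0, 0.0003, -0.0003, 0.035, 0, 0, 0, 0, 0.0003, -0.04, 0.035, 0, 0, 0, 0, 0.0003, -0.09, 0.06, 0, 0, 0, 0.06, 0.0003, -0.12, 0.06]

```text
clock: 9.28
position: [0.391, 0.1006, 0.3452]
ee_rot: [0.792, 0.61, -0.0, 0.002]
ft_force: [2.1, 0.0, 0.1]
grip_width: 0.703
grasp_force: 0.0
```

```bash
python3 - <<'E'
from h import *
p,M=wcam("w2"); print(manip.get_obs()["position"])
# expected post top if hooked
for x in (91,92,93): print(x,proj(p,M,np.array(tw(x,16,84))-[0,0,.155]))
i=p["color"][:,:,::-1];cv2.imwrite("pics/w2c.png",cv2.resize(i[150:400,150:500],None,fx=2,fy=2))
np.savez("w2.npz",M=M)
go([.4537,.330,.35],0)
E
```

```text
[0.3925 0.1091 0.3487]
91 [[323.6504 315.0495]]
92 [[322.163  315.0562]]
93 [[320.6755 315.0629]]
turn [ 0.008  -0.0019 -0.2509] shift [ 0.2291  0.0045 -0.0006] clock 9.32
```

View pics/w2c.png

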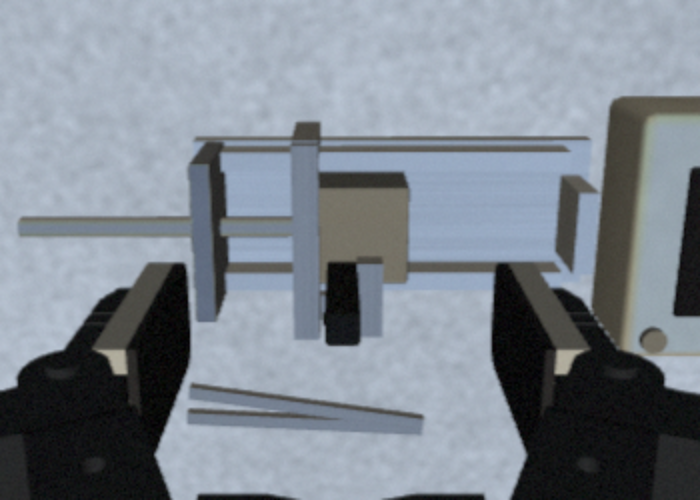

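```bash
python3 -c "
from h import *
go([.53,.34,.40],-14.6)"
```

```text
turn [ 0.0077 -0.0029  0.0039] shift [ 0.2579  0.0763 -0.05  ] clock 9.32
```

move_arm:
  plan: [0, 0, 0, 0.258, 0.076, -0.05, 0.06, 0, 0, 0, 0.258, 0.076, -0.05, 0.06, 0, 0, 0, 0.258, 0.076, -0.05, 0.06, 0, 0, 0, 0.258, 0.076, -0.05, 0.06, 0, 0, 0, 0.258, 0.076, -0.05, 0.06, 0, 0, 0, 0.258, 0.076, -0.05, 0.06, 0, 0, 0, 0.258, 0.076, -0.05, 0.06]

```text
clock: 10.2
position: [0.5288, 0.3325, 0.3927]
ee_rot: [0.791, 0.612, -0.001, 0.0]
ft_force: [0.0, 0.1, 0.1]
grip_width: 0.704
grasp_force: 0.0
```

```bash
python3 - <<'E'
from h import *
p,M=wcam("w3"); print(manip.get_obs()["position"]); np.savez("w3.npz",M=M)
for r in manip.silhouettes(p,"box_a")[:3]:
    m=r["pixels"].astype(np.uint8); v,u=np.nonzero(m); print(r["conf"],u.min(),u.max(),v.min(),v.max(),p["color"][m>0].mean(0))
i=p["color"][:,:,::-1].copy();cv2.imwrite("pics/w3c.png",i)
E
```

```text
[0.5289 0.3321 0.3929]
0.64 213 268 205 252 [127.6148 134.6954 126.7883]
```

View pics/w3c.png

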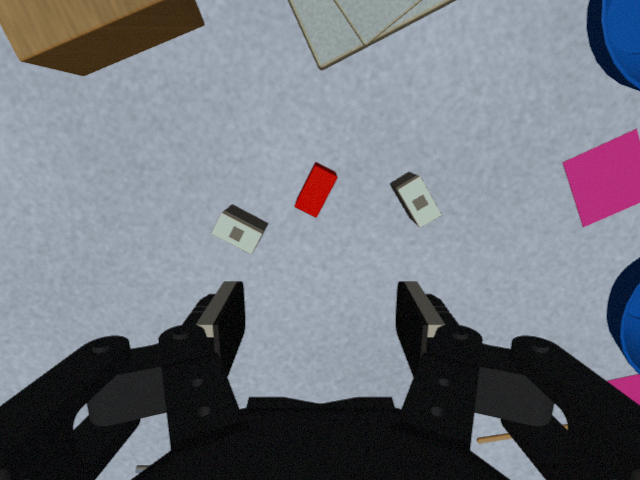

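```bash
cat > lids.py <<'E'
from h import *
def lid(p,M,seed,r=40):
    g=cv2.cvtColor(p["color"],cv2.COLOR_RGB2LAB).astype(int); u,v=seed
    G=p["color"].astype(int); m=(((G[...,2]-G[...,1])<2)&(G.min(2)>G[...].min(2)[v-r:v+r,u-r:u+r].max()*0.55)).astype(np.uint8)
    k=np.zeros_like(m);k[v-r:v+r,u-r:u+r]=m[v-r:v+r,u-r:u+r]
    k=cv2.morphologyEx(k,cv2.MORPH_OPEN,np.ones((3,3),np.uint8))
    cs=max(cv2.findContours(k,0,1)[0],key=cv2.contourArea)
    q=np.array([ray(p,M,a,b,.042)[:2] for a,b in cs[:,0]+0.0])*1000
    (c,wh,an)=cv2.minAreaRect(q.astype(np.float32)); 
    if wh[0]<wh[1]: an+=90; wh=wh[::-1]
    return np.array(c)/1000,wh,an%180
E
python3 - <<'E'
from lids import *
d=np.load("w3.npz");f=np.load("w1.npz")["f"];p=dict(fx=f[0],fy=f[1],cx=f[2],cy=f[3],color=cv2.imread("pics/w3.png")[:,:,::-1]);M=d["M"]
for s in [(237,234),(420,202)]:print(lid(p,M,s), ray(p,M,*s,.042))
E
```

```text
(array([0.4515, 0.3296]), (40.416664123535156, 21.966201782226562), 136.44953536987305) [0.4519 0.3287 0.042 ]
(array([0.6124, 0.3168]), (39.953369140625, 22.26756477355957), 107.591552734375) [0.6128 0.3167 0.042 ]
```

```bash
sed -i 's/"clock",round/"j",o["joint_pos"],"clock",round/' h.py; python3 -c "
from h import *
go([.4515,.3296,.189],-43.6)"
```

```text
turn [0.0007 0.0009 0.5069] shift [-0.0215 -0.0745  0.2041] j [ 0.109   0.5421 -1.05    1.438   0.4699  1.4301 -1.1973] clock 10.3
```

move_arm:
  plan: [0, 0, 0.15, -0.0215, -0.0745, 0.05, 0.06, 0, 0, 0.33, -0.0215, -0.0745, 0.1, 0.06, 0, 0, 0.507, -0.0215, -0.0745, 0.13, 0.06, 0, 0, 0.507, -0.0215, -0.0745, 0.17, 0.06, 0, 0, 0.507, -0.0215, -0.0745, 0.204, 0.06, 0, 0, 0.507, -0.0215, -0.0745, 0.204, 0.06, 0, 0, 0.507, -0.0215, -0.0745, 0.204, 0.06]

```text
clock: 11.18
position: [0.452, 0.3308, 0.1908]
ee_rot: [0.919, 0.394, 0.001, -0.0]
ft_force: [0.1, -0.3, 0.3]
grip_width: 0.702
grasp_force: 0.0
```

```bash
python3 -c "
from h import *
go([.4515,.3296,.189],-43.6)"
```

```text
turn [ 0.0005 -0.0015  0.0003] shift [-0.0012  0.0005  0.0018] j [ 0.0047  0.5845 -0.8881  1.8079  0.5321  1.0059 -1.8586] clock 11.18
```

move_arm:
  plan: [0, 0, 0, -0.0012, 0.0005, 0.0018, 0.06, 0, 0, 0, -0.0012, 0.0005, 0.0018, 0.036, 0, 0, 0, -0.0012, 0.0005, 0.0018, 0.036, 0, 0, 0, -0.0012, 0.0005, 0.0018, 0.036, 0, 0, 0, -0.0012, 0.0005, 0.0018, 0.036, 0, 0, 0, -0.0012, 0.0005, -0.04, 0.036, 0, 0, 0, -0.0012, 0.0005, -0.1, 0.036]
  squeeze: 25

```text
clock: 12.05
position: [0.4507, 0.3291, 0.2894]
ee_rot: [0.919, 0.394, -0.001, 0.0]
ft_force: [1.6, 1.0, 1.1]
grip_width: 0.465
grasp_force: 25.5
```

```bash
python3 -c "
from h import *
go(tw(12,0,150),75.4,half=False)
go(tw(34,0,150),75.4,half=False)"
```

```text
turn [-0.0035  0.0006 -2.0758] shift [-0.2019  0.2047 -0.0153] j [ 0.0822  0.4579 -0.9766  1.7383  0.4081  1.1687 -1.7715] clock 12.05
turn [-0.0035  0.0006 -2.0758] shift [-0.2126  0.1855 -0.0152] j [ 0.0822  0.4579 -0.9766  1.7383  0.4081  1.1687 -1.7715] clock 12.05
```

move_arm:
  plan: [0, 0, -0.18, -0.02, 0.02, -0.015, 0.036, 0, 0, -0.36, -0.045, 0.045, -0.015, 0.036, 0, 0, -0.54, -0.07, 0.07, -0.015, 0.036, 0, 0, -0.72, -0.095, 0.095, -0.015, 0.036, 0, 0, -0.9, -0.12, 0.12, -0.015, 0.036, 0, 0, -1.08, -0.145, 0.145, -0.015, 0.036, 0, 0, -1.26, -0.17, 0.17, -0.015, 0.036, 0, 0, -1.44, -0.19, 0.19, -0.015, 0.036, 0, 0, -1.62, -0.2024, 0.2038, -0.015, 0.036, 0, 0, -1.8, -0.2024, 0.2038, -0.015, 0.036, 0, 0, -1.98, -0.2024, 0.2038, -0.015, 0.036, 0, 0, -2.0758, -0.2024, 0.2038, -0.015, 0.036]

```text
clock: 13.55
position: [0.4593, 0.0424, 0.3043]
ee_rot: [0.125, 0.992, -0.0, 0.0]
ft_force: [0.2, 1.0, -0.9]
grip_width: 0.462
grasp_force: 25.6
```

```bash
python3 -c "
from h import *
go(tw(13,0,60),75.4,half=False)"
```

```text
turn [-0.0002  0.0001  0.0042] shift [ 0.0001 -0.0005  0.0893] j [ 1.0858  0.3846 -1.4406  1.9522  0.4161  1.1699  0.8047] clock 13.55
```

move_arm:
  plan: [0, 0, 0.004, 0, -0.0005, 0.04, 0.036, 0, 0, 0.004, 0, -0.0005, 0.075, 0.036, 0, 0, 0.004, 0, -0.0005, 0.089, 0.036, 0, 0, 0.004, 0, -0.0005, 0.089, 0.036]

```text
clock: 14.05
position: [0.4592, 0.0422, 0.2153]
ee_rot: [0.129, 0.992, 0.0, -0.0]
ft_force: [-0.7, 0.4, 0.8]
grip_width: 0.461
grasp_force: 25.6
```

```bash
python3 -c "
from h import *
p,M=wcam('w4');s=manip.camera('side')
cv2.imwrite('pics/s4.png',np.hstack([cv2.resize(p['color'][100:400,120:520],(400,300)),cv2.resize(s['color'][215:315,300:434],(400,300),interpolation=cv2.INTER_CUBIC)])[:,:,::-1])
go(tw(13,0,44),75.4,half=False)"
```

```text
turn [ 0.0005  0.0013 -0.0041] shift [ 0.0005 -0.0004  0.0174] j [ 0.91    0.497  -1.2582  2.0313  0.5617  1.0204  0.6861] clock 14.15
```

View pics/s4.png

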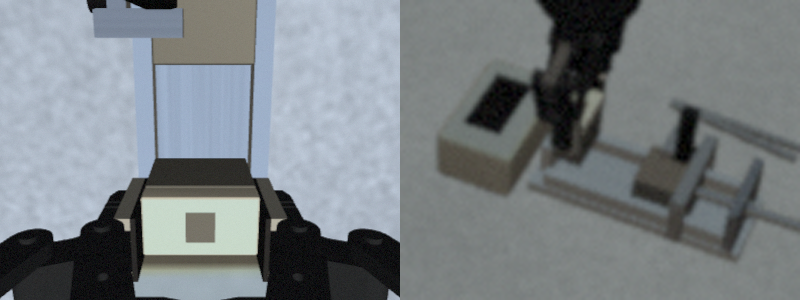

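move_arm:
  plan: [0, 0, 0, 0.0005, 0.0002, 0.006, 0.036, 0, 0, 0, 0.0005, 0.0002, 0.012, 0.036, 0, 0, 0, 0.0005, 0.0002, 0.0165, 0.036, 0, 0, 0, 0.0005, 0.0002, 0.0185, 0.036, 0, 0, 0, 0.0005, 0.0002, 0.0185, 0.036]

```text
clock: 14.78
position: [0.4588, 0.0423, 0.1966]
ee_rot: [0.129, 0.992, 0.0, -0.0]
ft_force: [0.6, 0.3, -0.4]
grip_width: 0.466
grasp_force: 25.6
```

move_arm:
  plan: [0, 0, 0, 0, 0, 0.0006, 0.036, 0, 0, 0, 0, 0, 0.0012, 0.036, 0, 0, 0, 0, 0, 0.0012, 0.036]

```text
clock: 15.15
position: [0.459, 0.0425, 0.1962]
ee_rot: [0.129, 0.992, -0.0, 0.0]
ft_force: [-4.1, -2.2, 11.8]
grip_width: 0.466
grasp_force: 27.0
```

move_arm:
  plan: [0, 0, 0, 0, 0, 0, 0.05, 0, 0, 0, 0, 0, 0, 0.05, 0, 0, 0, 0, 0, 0, 0.05, 0, 0, 0, 0, 0, -0.02, 0.05, 0, 0, 0, 0, 0, -0.06, 0.06, 0, 0, 0, 0, 0, -0.11, 0.06]

```text
clock: 15.9
position: [0.4585, 0.0423, 0.3062]
ee_rot: [0.129, 0.992, 0.0, -0.001]
ft_force: [0.4, -0.0, 0.3]
grip_width: 0.702
grasp_force: 0.0
```

```bash
python3 -c "
from h import *
go([.6124,.3168,.189],107.6,half=False)"
```

```text
turn [ 0.0006 -0.0016 -0.5656] shift [-0.0789  0.3047  0.1171] j [ 1.0841  0.3643 -1.4287  1.9516  0.3925  1.1668  0.8158] clock 15.9
```

move_arm:
  plan: [0, 0, -0.18, -0.0789, 0.3047, 0, 0.06, 0, 0, -0.36, -0.0789, 0.3047, 0, 0.06, 0, 0, -0.5656, -0.0789, 0.3047, 0, 0.06, 0, 0, -0.5656, -0.0789, 0.3047, 0, 0.06, 0, 0, -0.5656, -0.0789, 0.3047, 0, 0.06, 0, 0, -0.5656, -0.0789, 0.3047, 0, 0.06, 0, 0, -0.5656, -0.0789, 0.3047, 0.04, 0.06, 0, 0, -0.5656, -0.0789, 0.3047, 0.08, 0.06, 0, 0, -0.5656, -0.0789, 0.3047, 0.115, 0.06, 0, 0, -0.5656, -0.0789, 0.3047, 0.115, 0.06, 0, 0, -0.5656, -0.0789, 0.3047, 0.115, 0.06]

```text
clock: 17.27
position: [0.6134, 0.317, 0.1921]
ee_rot: [-0.153, 0.988, 0.0, 0.001]
ft_force: [-0.1, -0.5, -0.6]
grip_width: 0.701
grasp_force: 0.0
```

```bash
python3 -c "
from h import *
go([.6124,.3168,.189],107.6,half=False)"
```

```text
turn [ 0.0007  0.0013 -0.0007] shift [0.001  0.0001 0.0031] j [ 0.1245  0.9315 -1.0633  1.4281  0.8267  1.2634  0.8651] clock 17.27
```

move_arm:
  plan: [0, 0, 0, 0.001, 0, 0.003, 0.06, 0, 0, 0, 0.001, 0, 0.003, 0.036, 0, 0, 0, 0.001, 0, 0.003, 0.036, 0, 0, 0, 0.001, 0, 0.003, 0.036, 0, 0, 0, 0.001, 0, 0.003, 0.036, 0, 0, 0, 0.001, 0, -0.04, 0.036, 0, 0, 0, 0.001, 0, -0.1, 0.036]
  squeeze: 25

```text
clock: 18.15
position: [0.6119, 0.3157, 0.2901]
ee_rot: [-0.153, 0.988, -0.001, -0.001]
ft_force: [0.8, 1.4, 0.1]
grip_width: 0.466
grasp_force: 26.0
```

```bash
python3 -c "
from h import *
go(tw(38,0,150),75.4,half=False)"
```

```text
turn [-0.0015 -0.0028  0.5614] shift [ 0.2495 -0.2016 -0.014 ] j [ 0.1457  0.836  -1.1302  1.3613  0.7477  1.4027  0.9086] clock 18.15
```

move_arm:
  plan: [0, 0, 0.18, 0.2495, -0.2016, -0.014, 0.036, 0, 0, 0.36, 0.2495, -0.2016, -0.014, 0.036, 0, 0, 0.5614, 0.2495, -0.2016, -0.014, 0.036, 0, 0, 0.5614, 0.2495, -0.2016, -0.014, 0.036, 0, 0, 0.5614, 0.2495, -0.2016, -0.014, 0.036, 0, 0, 0.5614, 0.2495, -0.2016, -0.014, 0.036, 0, 0, 0.5614, 0.2495, -0.2016, -0.014, 0.036, 0, 0, 0.5614, 0.2495, -0.2016, -0.014, 0.036]

```text
clock: 19.15
position: [0.4354, 0.0493, 0.3049]
ee_rot: [0.127, 0.992, -0.0, 0.0]
ft_force: [0.4, 0.1, 0.5]
grip_width: 0.459
grasp_force: 25.9
```

```bash
python3 -c "
from h import *
go(tw(38,-.4,60),75.4,half=False)"
```

```text
turn [-0.0002  0.001   0.0001] shift [ 0.0003 -0.0007  0.0899] j [ 1.139   0.2401 -1.4394  2.0044  0.266   1.1186  0.9012] clock 19.15
```

move_arm:
  plan: [0, 0, 0, 0.0003, -0.0007, 0.04, 0.036, 0, 0, 0, 0.0003, -0.0007, 0.075, 0.036, 0, 0, 0, 0.0003, -0.0007, 0.09, 0.036, 0, 0, 0, 0.0003, -0.0007, 0.09, 0.036, 0, 0, 0, 0.0003, -0.0007, 0.09, 0.036]

```text
clock: 19.77
position: [0.4352, 0.0489, 0.2156]
ee_rot: [0.127, 0.992, 0.0, 0.001]
ft_force: [0.2, 0.4, 0.2]
grip_width: 0.466
grasp_force: 28.9
```

```bash
python3 -c "
from h import *
p,M=wcam('w5');s=manip.camera('scene')
cv2.imwrite('pics/s5.png',np.hstack([cv2.resize(p['color'][100:400,120:520],(400,300)),cv2.resize(s['color'][180:280,290:423],(400,300),interpolation=cv2.INTER_CUBIC)])[:,:,::-1])
go(tw(38,-.4,43),75.4,half=False)"
```

```text
turn [ 0.0002  0.0017 -0.0001] shift [0.0002 0.0002 0.0175] j [ 0.9053  0.3957 -1.2327  2.0889  0.459   0.9654  0.7409] clock 19.88
```

View pics/s5.png

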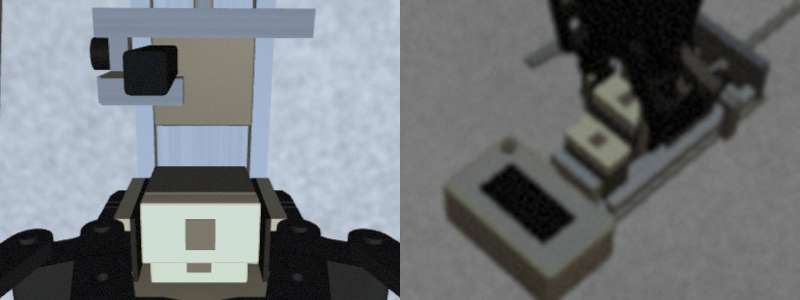

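move_arm:
  plan: [0, 0, 0, 0.0002, 0.0002, 0.006, 0.036, 0, 0, 0, 0.0002, 0.0002, 0.012, 0.036, 0, 0, 0, 0.0002, 0.0002, 0.0165, 0.036, 0, 0, 0, 0.0002, 0.0002, 0.0188, 0.036, 0, 0, 0, 0.0002, 0.0002, 0.0188, 0.036]

```text
clock: 20.5
position: [0.4345, 0.0485, 0.1956]
ee_rot: [0.127, 0.992, 0.0, -0.0]
ft_force: [-0.2, 0.0, 0.0]
grip_width: 0.461
grasp_force: 29.0
```

move_arm:
  plan: [0, 0, 0, 0, 0, 0.0006, 0.036, 0, 0, 0, 0, 0, 0.0012, 0.036, 0, 0, 0, 0, 0, 0.0012, 0.036]

```text
clock: 20.88
position: [0.4345, 0.0485, 0.1946]
ee_rot: [0.127, 0.992, -0.0, 0.0]
ft_force: [0.2, -0.3, -0.3]
grip_width: 0.461
grasp_force: 29.0
```

move_arm:
  plan: [0, 0, 0, 0, 0, 0.0005, 0.036, 0, 0, 0, 0, 0, 0.001, 0.036, 0, 0, 0, 0, 0, 0.001, 0.036]

```text
clock: 21.25
position: [0.4347, 0.0485, 0.1939]
ee_rot: [0.127, 0.992, -0.0, 0.0]
ft_force: [-2.4, -1.0, 7.7]
grip_width: 0.464
grasp_force: 30.1
```

move_arm:
  plan: [0, 0, 0, 0, 0, 0, 0.05, 0, 0, 0, 0, 0, 0, 0.05, 0, 0, 0, 0, 0, 0, 0.05, 0, 0, 0, 0, 0, -0.02, 0.05, 0, 0, 0, 0, 0, -0.06, 0.05, 0, 0, 0, 0, 0, -0.11, 0.05, 0, 0, 0, 0, 0, -0.11, 0.05]

```text
clock: 22.12
position: [0.4356, 0.0484, 0.3061]
ee_rot: [0.128, 0.992, -0.001, 0.002]
ft_force: [-0.1, -0.7, -0.3]
grip_width: 0.587
grasp_force: 0.0
```

```bash
python3 -c "
from h import *
p,M=wcam('w6');s=manip.camera('side')
cv2.imwrite('pics/s6.png',np.hstack([cv2.resize(p['color'][100:400,120:520],(400,300)),cv2.resize(s['color'][215:315,300:434],(400,300),interpolation=cv2.INTER_CUBIC)])[:,:,::-1])
go(tw(94,15,140),-14.6,half=False)
go(tw(94,15,140),-194.6,half=False)"
```

```text
turn [-0.0003  0.0014  1.5697] shift [ 0.0556 -0.0147  0.0083] j [ 1.1342  0.229  -1.4262  2.0083  0.2546  1.1128  0.9121] clock 22.23
turn [-0.0014 -0.0003 -1.5719] shift [ 0.0556 -0.0147  0.0083] j [ 1.1342  0.229  -1.4262  2.0083  0.2546  1.1128  0.9121] clock 22.23
```

View pics/s6.png

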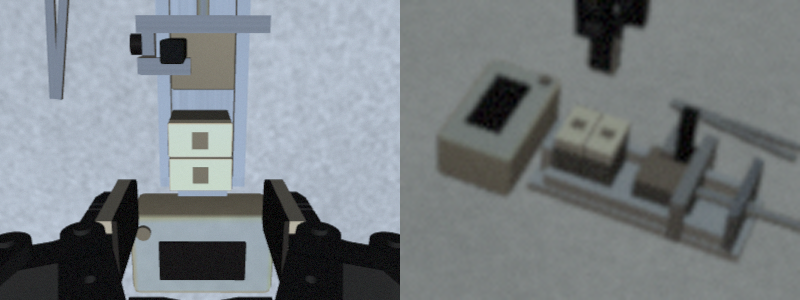

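```bash
python3 -c "
from h import *
go([.378,.048,.2265],-14.6,half=False)"
```

```text
turn [-0.0003  0.0014  1.5697] shift [ 0.0547 -0.0142  0.0768] j [ 1.1342  0.229  -1.4262  2.0083  0.2546  1.1128  0.9121] clock 22.23
```

move_arm:
  plan: [0, 0, 0.18, 0.0547, -0.0142, 0, 0.04, 0, 0, 0.36, 0.0547, -0.0142, 0, 0.04, 0, 0, 0.54, 0.0547, -0.0142, 0, 0.04, 0, 0, 0.72, 0.0547, -0.0142, 0, 0.04, 0, 0, 0.9, 0.0547, -0.0142, 0, 0.04, 0, 0, 1.08, 0.0547, -0.0142, 0, 0.04, 0, 0, 1.26, 0.0547, -0.0142, 0, 0.04, 0, 0, 1.44, 0.0547, -0.0142, 0, 0.04, 0, 0, 1.57, 0.0547, -0.0142, 0, 0.04, 0, 0, 1.57, 0.0547, -0.0142, 0, 0.04, 0, 0, 1.57, 0.0547, -0.0142, 0, 0.04]

```text
clock: 23.6
position: [0.3774, 0.0484, 0.3031]
ee_rot: [0.791, 0.612, -0.0, -0.0]
ft_force: [0.3, -0.5, 1.0]
grip_width: 0.468
grasp_force: 0.0
```

```bash
python3 -c "
from h import *
go([.378,.048,.2265],-14.6,half=False)"
```

```text
turn [-0.0009 -0.0002  0.0014] shift [-0.0003  0.0007  0.0766] j [ 1.4167 -0.4595 -1.3745  2.1315 -0.4956  1.1565  0.0255] clock 23.6
```

move_arm:
  plan: [0, 0, 0, 0, 0.0007, 0.04, 0.04, 0, 0, 0, 0, 0.0007, 0.07, 0.04, 0, 0, 0, 0, 0.0007, 0.0766, 0.04, 0, 0, 0, 0, 0.0007, 0.0766, 0.04]

```text
clock: 24.1
position: [0.358, 0.0454, 0.2449]
ee_rot: [0.79, 0.612, 0.009, 0.006]
ft_force: [8.9, -2.9, -2.3]
grip_width: 0.47
grasp_force: 4.9
```

```bash
python3 -c "
from h import *
go([.378,.048,.2265],-14.6,half=False)"
```

```text
turn [ 0.0209 -0.007   0.0024] shift [0.0074 0.0183 0.0188] j [ 1.4791 -0.498  -1.4662  2.2429 -0.5947  1.0178  0.1042] clock 24.1
```

move_arm:
  plan: [0.005, 0, 0, 0, 0.004, -0.001, 0.044, 0.01, 0, 0, 0, 0.009, -0.003, 0.044, 0.015, 0, 0, 0, 0.012, -0.006, 0.044]

```text
clock: 24.48
position: [0.3639, 0.042, 0.2538]
ee_rot: [0.791, 0.612, 0.004, -0.001]
ft_force: [0.1, 0.4, -0.1]
grip_width: 0.514
grasp_force: 0.0
```

```bash
python3 -c "
from h import *
go([.378,.048,.2265],-14.6,half=False)
go([.3774,.0484,.3031],-14.6,half=False)"
```

```text
turn [ 0.0036 -0.0078  0.0014] shift [0.0091 0.0121 0.0274] j [ 1.5061 -0.4986 -1.468   2.2169 -0.5864  1.0565  0.1119] clock 24.48
turn [ 0.0036 -0.0078  0.0014] shift [ 0.01    0.0117 -0.0492] j [ 1.5061 -0.4986 -1.468   2.2169 -0.5864  1.0565  0.1119] clock 24.48
```

move_arm:
  plan: [0, 0, 0, 0, 0.004, -0.015, 0.044, 0, 0, 0, 0, 0.01, -0.035, 0.044, 0, 0, 0, 0.004, 0.015, -0.06, 0.044, 0, 0, 0, 0.01, 0.03, -0.09, 0.044, 0, 0, 0, 0.01, 0.05, -0.1, 0.044]

```text
clock: 25.1
position: [0.4151, 0.039, 0.356]
ee_rot: [0.791, 0.612, 0.005, 0.0]
ft_force: [0.1, 0.7, 0.4]
grip_width: 0.515
grasp_force: 0.0
```

```bash
python3 -c "
from h import *
go([.25,-.5,.40],-70,half=False)
go([.50,-.1,.40],-14.6,half=False)"
```

```text
turn [ 0.0025 -0.0095  0.9692] shift [-0.5628 -0.0248 -0.0481] j [ 1.5304 -0.4632 -1.3979  1.9902 -0.4862  1.2662  0.0535] clock 25.1
turn [ 0.0064 -0.007   0.0023] shift [-0.113   0.1173 -0.044 ] j [ 1.5304 -0.4632 -1.3979  1.9902 -0.4862  1.2662  0.0535] clock 25.1
```

move_arm:
  plan: [0, 0, -0.18, 0, 0.02, 0, 0.05, 0, 0, -0.36, 0, 0.02, 0, 0.05, 0, 0, -0.54, 0, 0.02, 0, 0.05, 0, 0, -0.72, 0, 0.02, 0, 0.05, 0, 0, -0.9, 0, 0.02, 0, 0.05, 0, 0, -1.08, 0, 0.02, 0, 0.05, 0, 0, -1.26, 0, 0.02, 0, 0.05, 0, 0, -1.44, 0, 0.02, 0, 0.05, 0, 0, -1.57, 0, 0.02, 0, 0.05, 0, 0, -1.57, 0, 0.02, 0, 0.05]

```text
clock: 26.35
position: [0.4325, 0.0334, 0.3551]
ee_rot: [0.127, 0.992, 0.003, 0.003]
ft_force: [0.3, 0.4, 0.4]
grip_width: 0.586
grasp_force: 0.0
```

```bash
python3 -c "
from h import *
go(tw(93,15,71),75.4,half=False)"
```

```text
turn [ 0.0077  0.0056 -0.0007] shift [ 0.0571 -0.001   0.1288] j [ 1.6459 -0.499  -1.4667  1.9544 -0.5278  1.2796  1.6713] clock 26.35
```

```bash
cat > kin.py <<'E'
import numpy as np, itertools
from scipy.spatial.transform import Rotation as R
from scipy.optimize import least_squares
def fk(q,s,P):
    h,L1,e1,L2,e2,L3,o1,x7,y7,psi=P
    T=R.identity();p=np.zeros(3)
    ax=['z','y','z','y','z','y','z']
    seg=[(o1,0,h),(0,0,0),(e1,0,L1),(-e1,0,0),(e2,0,L2),(x7,0,0),(0,0,L3)]
    for i in range(7):
        T=T*R.from_euler(ax[i],s[i]*q[i]); p=p+T.apply(seg[i])
    return p,T*R.from_euler('z',psi)
D=[([1.196,.333,-.065,1.461,.022,1.35,-.089],[.215,-.587,.404],[.985,.175,0,-.001]),
([.6511,.092,-.9318,2.1943,.0974,.8907,-.5932],[.3874,.0615,.2268],[.791,.612,.001,.002]),
([.109,.5421,-1.05,1.438,.4699,1.4301,-1.1973],[.5289,.3321,.3929],[.791,.612,-.001,0]),
([.0047,.5845,-.8881,1.8079,.5321,1.0059,-1.8586],[.452,.3308,.1908],[.919,.394,.001,0]),
([1.0858,.3846,-1.4406,1.9522,.4161,1.1699,.8047],[.4593,.0424,.3043],[.125,.992,0,0]),
([.1245,.9315,-1.0633,1.4281,.8267,1.2634,.8651],[.6134,.317,.1921],[-.153,.988,0,.001]),
([1.139,.2401,-1.4394,2.0044,.266,1.1186,.9012],[.4354,.0493,.3049],[.127,.992,0,0]),
([1.4167,-.4595,-1.3745,2.1315,-.4956,1.1565,.0255],[.3774,.0484,.3031],[.791,.612,0,0]),
([1.6459,-.499,-1.4667,1.9544,-.5278,1.2796,1.6713],[.4325,.0334,.3551],[.127,.992,.003,.003])]
def res(P,s):
    r=[]
    for q,p,o in D:
        a,T=fk(q,s,P); r+=list(a-p)+list(.2*(T.inv()*R.from_quat(o)).as_rotvec())
    return np.array(r)
if __name__=="__main__":
    best=[]
    for s1,s3,s5,s7 in itertools.product([1,-1],repeat=4):
        s=[s1,1,s3,1,s5,1,s7]
        for psi in (0,np.pi/2,np.pi,-np.pi/2):
            b=least_squares(res,[.34,.4,0,.4,0,.12,0,0,0,psi],args=(s,),max_nfev=60); best.append((b.cost,s,b.x))
    best.sort(key=lambda t:t[0])
    for c,s,x in best[:2]: print(c,s,x.round(4))
    c,s,x=best[0]; print(np.abs(res(x,s)).reshape(-1,6).max(0)); np.savez("kin.npz",s=s,P=x)
E
python3 kin.py
```

```text
0.0014730725766169473 [-1, 1, -1, 1, -1, 1, -1] [0.4191 0.4261 0.019  0.4976 0.031  0.296  0.0313 0.05   0.     1.5707]
0.0014730725771646518 [-1, 1, -1, 1, -1, 1, -1] [0.4193 0.4261 0.019  0.4976 0.031  0.2961 0.0313 0.05   0.     1.5707]
[0.03921909 0.02096502 0.01156692 0.00033956 0.00025039 0.00016185]
```

```bash
cat > kin2.py <<'E'
from kin import *
K=np.load("kin.npz");s=K["s"];psi=K["P"][-1];ax='zyzyzyz'
def rots(q):
    T=R.identity();o=[]
    for i in range(7): T=T*R.from_euler(ax[i],s[i]*q[i]);o.append(T.as_matrix())
    return o
A=np.vstack([np.hstack([np.eye(3)[:,2:]]+rots(q)) for q,p,o in D]);b=np.hstack([p for q,p,o in D])
lam=1e-4
x=np.linalg.solve(A.T@A+lam**2*np.eye(A.shape[1]),A.T@b)
if __name__=="__main__":
    np.set_printoptions(precision=4,suppress=True);print(x[0],x[1:].reshape(7,3));print("res",np.abs(A@x-b).max())
E
python3 kin2.py
```

```text
0.12903768680919303 [[ 0.0007 -0.0111  0.129 ]
 [-0.0013 -0.0111  0.2246]
 [ 0.0006 -0.0123  0.2246]
 [ 0.0008 -0.0123  0.2448]
 [-0.001   0.0002  0.2448]
 [-0.0003  0.0002  0.0853]
 [ 0.0001  0.      0.0853]]
res 0.0001644125948707456
```

```bash
cat > ik.py <<'E'
from kin2 import *
from scipy.optimize import least_squares
lo=np.array([-2.6,-.5,-1.47,.16,-1.27,.06,-2.6]);hi=np.array([2.6,2.12,1.34,2.42,4.41,2.06,2.6])
X=x[1:].reshape(7,3)
def FK(q):
    o=rots(q); return np.r_[0,0,x[0]]+sum(a@v for a,v in zip(o,X)), R.from_matrix(o[-1])*R.from_euler('z',psi)
def pose(pos,yaw):
    y=np.array([np.cos(np.radians(yaw)),np.sin(np.radians(yaw)),0]);z=np.array([0,0,-1.])
    return np.array(pos),R.from_matrix(np.c_[np.cross(y,z),y,z])
def err(q,t):
    p,T=FK(q); return np.r_[t[0]-p,.3*(T*0 if 0 else (t[1]*T.inv()).as_rotvec())]
def jac(q):
    t=FK(q);return np.array([-(err(q+1e-5*e,t))/1e-5 for e in np.eye(7)]).T
def family(t,q0):
    out=[]
    for j1 in np.arange(-2,2.4,.1):
        f=lambda r:err(np.r_[j1,r],t)
        for g in (q0,):
            b=least_squares(f,np.clip(g[1:],lo[1:]+1e-3,hi[1:]-1e-3),bounds=(lo[1:],hi[1:]))
            if np.abs(b.fun).max()<5e-4: out.append(np.r_[j1,b.x])
    return np.array(out)
def step(q,t,n=20):
    "min-norm pinv with limit clamp"
    act=np.ones(7,bool)
    for _ in range(n):
        e=err(q,t)
        if np.abs(e).max()<1e-5: break
        J=jac(q);m=np.ones(7,bool)
        for _ in range(3):
            dq=np.zeros(7);dq[m]=np.linalg.pinv(J[:,m],rcond=1e-3)@e
            v=(q+dq>hi)|(q+dq<lo)
            if not (v&m).any(): break
            m&=~v
        q=np.clip(q+np.clip(dq,-.2,.2),lo,hi)
    return q
def path(q,t,n=12):
    p,T=FK(q);rv=(T.inv()*t[1]).as_rotvec()
    for k in range(1,n+1):
        q=step(q,(p+(t[0]-p)*k/n,T*R.from_rotvec(rv*k/n)))
    return q
E
python3 - <<'E'
from ik import *
from h import tw
np.set_printoptions(precision=2,suppress=True,linewidth=150)
q=np.array(D[0][0]); q=path(q,pose([.4245,.0746,.35],-11.6)); q=path(q,pose([.447,.0464,.2265],-14.6)); q=path(q,pose([.3874,.0615,.2268],-14.6)); print("sim",q,"obs",np.array(D[1][0]))
for yaw in (75.4,-14.6,165.4):
    F=family(pose(tw(93,15,71),yaw),np.array(D[1][0])); print(yaw);print(F)
E
```

```text
sim [ 0.57  0.08 -0.85  2.2   0.08  0.89 -0.58] obs [ 0.65  0.09 -0.93  2.19  0.1   0.89 -0.59]
75.4
[[-1.6  -0.31  1.29  2.3   0.36  0.96  0.78]
 [-1.5  -0.2   1.23  2.3   0.23  0.92  0.89]
 [-1.4  -0.14  1.14  2.3   0.16  0.9   0.95]
 [-1.3  -0.1   1.05  2.3   0.12  0.9   0.99]
 [-1.2  -0.08  0.95  2.3   0.08  0.89  1.01]
 [-1.1  -0.06  0.85  2.3   0.06  0.89  1.03]
 [-1.   -0.05  0.75  2.29  0.05  0.89  1.04]
 [-0.9  -0.04  0.65  2.29  0.03  0.89  1.05]
 [-0.8  -0.03  0.55  2.29  0.02  0.88  1.06]
 [-0.7  -0.03  0.45  2.28  0.02  0.88  1.06]
 [-0.6  -0.02  0.35  2.28  0.01  0.88  1.06]
 [-0.5  -0.01  0.25  2.27  0.    0.88  1.07]
 [-0.4  -0.01  0.15  2.27  0.    0.88  1.07]
 [-0.3  -0.    0.05  2.26  0.    0.88  1.07]
 [-0.2   0.   -0.05  2.26  0.    0.88  1.07]
 [-0.1   0.01 -0.15  2.25  0.    0.88  1.07]
 [ 0.    0.01 -0.25  2.25  0.    0.88  1.07]
 [ 0.1   0.02 -0.35  2.24  0.01  0.88  1.07]
 [ 0.2   0.02 -0.45  2.24  0.01  0.88  1.06]
 [ 0.3   0.03 -0.54  2.23  0.02  0.88  1.06]
 [ 0.4   0.03 -0.64  2.23  0.03  0.88  1.06]
 [ 0.5   0.04 -0.74  2.23  0.04  0.89  1.05]
 [ 0.6   
[... 1105 characters left out ...]
0.01  0.88 -0.51]
 [ 0.3   0.03 -0.54  2.23  0.02  0.88 -0.51]
 [ 0.4   0.03 -0.64  2.23  0.03  0.88 -0.51]
 [ 0.5   0.04 -0.74  2.23  0.04  0.89 -0.52]
 [ 0.6   0.05 -0.84  2.22  0.05  0.89 -0.53]
 [ 0.7   0.06 -0.94  2.22  0.06  0.89 -0.54]
 [ 0.8   0.07 -1.04  2.22  0.08  0.89 -0.55]
 [ 0.9   0.09 -1.14  2.21  0.11  0.89 -0.57]
 [ 1.    0.12 -1.25  2.21  0.15  0.9  -0.59]
 [ 1.1   0.16 -1.36  2.21  0.2   0.91 -0.64]]
165.4
[[-1.6  -0.31  1.29  2.31  0.37  0.96  2.35]
 [-1.5  -0.2   1.23  2.3   0.24  0.92  2.46]
 [-1.4  -0.14  1.14  2.3   0.16  0.9   2.52]
 [-1.3  -0.1   1.05  2.3   0.12  0.9   2.56]
 [-1.2  -0.08  0.95  2.3   0.09  0.89  2.58]
 [-1.1  -0.07  0.85  2.3   0.06  0.89  2.6 ]]
```

```bash
cat > srch.py <<'E'
from ik import *
from h import tw
np.set_printoptions(precision=2,suppress=True,linewidth=150)
q0=np.array(D[8][0]); rng=np.random.default_rng(0);best=[]
def pol(a,r,z): return [r*np.cos(a),r*np.sin(a),z]
import time;t0=time.time()
while time.time()-t0<200:
    w=[]
    q=q0.copy();L=0
    for k in range(rng.integers(1,3)):
        a,r,z,y=rng.uniform(-.6,.6),rng.uniform(.45,.75),rng.uniform(.36,.5),rng.choice([-14.6,30,75.4,120,165.4,-60])
        w.append((a,r,z,y)); p=FK(q)[0]; q=path(q,pose(pol(a,r,z),y),8)
    qa=q.copy()
    for yf in (75.4,-14.6):
        q=path(qa,pose(tw(93,15,140),yf),8); q=path(q,pose(tw(93,15,71),yf),4)
        e=np.abs(err(q,pose(tw(93,15,71),yf))).max()
        best.append((e>1e-3,-min(q[2]+1.47,q[1]+.5)+.03*len(w),e,yf,np.round(w,2).tolist(),q))
best.sort(key=lambda t:t[:2]);print(len(best))
for b in best[:8]: print(b)
E
python3 srch.py
```

```text
204
(np.False_, np.float64(-0.5102622259093106), np.float64(4.3407380893065275e-07), 75.4, [[0.57, 0.6, 0.47, -60.0]], array([ 0.69,  0.06, -0.93,  2.22,  0.06,  0.89,  1.04]))
(np.False_, np.float64(-0.4975536268181003), np.float64(4.194793544224531e-07), -14.6, [[-0.23, 0.53, 0.48, 165.4], [0.46, 0.6, 0.41, 120.0]], array([ 0.67,  0.06, -0.91,  2.22,  0.06,  0.89, -0.53]))
(np.False_, np.float64(-0.49748697215730503), np.float64(4.1967094349440967e-07), 75.4, [[-0.06, 0.57, 0.4, 165.4], [0.18, 0.53, 0.48, 30.0]], array([ 0.67,  0.06, -0.91,  2.22,  0.06,  0.89,  1.04]))
(np.False_, np.float64(-0.4963040563996745), np.float64(4.1069128238164057e-07), -14.6, [[0.02, 0.59, 0.4, 165.4], [-0.33, 0.66, 0.46, 30.0]], array([ 0.66,  0.06, -0.9 ,  2.22,  0.06,  0.89, -0.53]))
(np.False_, np.float64(-0.49379737787188466), np.float64(3.9129968684213454e-07), -14.6, [[-0.06, 0.57, 0.4, 165.4], [0.18, 0.53, 0.48, 30.0]], array([ 0.63,  0.05, -0.87,  2.22,  0.05,  0.89, -0.53]))
(np.False_, np.float64(-0.4899940565267373), np.float64(3.5886367149966394e-07), 75.4, [[0.09, 0.45, 0.47, 165.4], [0.11, 0.55, 0.39, -60.0]], array([ 0.6 ,  0.05, -0.84,  2.22,  0.05,  0.89,  1.04]))
(np.False_, np.float64(-0.4856994428960369), np.float64(3.174128038350778e-07), -14.6, [[-0.51, 0.52, 0.44, 120.0], [-0.13, 0.75, 0.49, -14.6]], array([ 0.55,  0.05, -0.79,  2.22,  0.04,  0.89, -0.52]))
(np.False_, np.float64(-0.4803609431403809), np.float64(4.6488945718015096e-07), 75.4, [[0.55, 0.6, 0.42, -60.0]], array([ 0.72,  0.06, -0.96,  2.22,  0.07,  0.89,  1.03]))
```

```bash
python3 -c "
from h import *
go([.569,-.034,.40],165.4,half=False)"
```

```text
turn [ 0.0016  0.0104 -1.5715] shift [-0.1493 -0.0303 -0.0443] j [ 1.6459 -0.499  -1.4667  1.9544 -0.5278  1.2796  1.6713] clock 26.35
```

move_arm:
  plan: [0, 0, -0.18, -0.02, -0.004, -0.006, 0.05, 0, 0, -0.36, -0.04, -0.008, -0.012, 0.05, 0, 0, -0.54, -0.06, -0.012, -0.018, 0.05, 0, 0, -0.72, -0.08, -0.016, -0.024, 0.05, 0, 0, -0.9, -0.1, -0.02, -0.03, 0.05, 0, 0, -1.08, -0.12, -0.024, -0.036, 0.05, 0, 0, -1.26, -0.14, -0.028, -0.042, 0.05, 0, 0, -1.44, -0.149, -0.03, -0.044, 0.05, 0, 0, -1.57, -0.149, -0.03, -0.044, 0.05]

```text
clock: 27.48
position: [0.4977, -0.0246, 0.4317]
ee_rot: [-0.489, 0.872, 0.0, 0.013]
ft_force: [-1.1, 0.0, 2.1]
grip_width: 0.582
grasp_force: 0.0
```

```bash
cat > chk.py <<'E'
from srch_f import *
E
python3 - <<'E'
from ik import *
from h import *
o=manip.get_obs();q=np.array(o["joint_pos"])
print(q,"pred",path(np.array(D[8][0]),pose([.569,-.034,.4],165.4),8))
w=[.53*np.cos(.18),.53*np.sin(.18),.48]
q=path(q,pose(w,30),8);print(q)
for yf in(75.4,-14.6):
    q2=path(q,pose(tw(93,15,140),yf),8);print(yf,q2,path(q2,pose(tw(93,15,71),yf),4))
go(w,30,half=False)
E
```

```text
[ 1.2361  0.2918 -1.4525  1.706   0.2867  1.3816  2.3336] pred [ 0.9645  0.5419 -1.3279  1.5712  0.5288  1.446   2.4894]
[ 0.6119  0.2047 -0.9996  1.5494  0.1726  1.4818  0.13  ]
75.4 [ 0.8146 -0.1091 -0.9885  2.1489 -0.1047  1.0552  1.1965] [ 0.7903  0.0731 -1.0324  2.2158  0.0808  0.8898  1.024 ]
-14.6 [ 0.7621 -0.1046 -0.9412  2.1503 -0.0972  1.0551 -0.3833] [ 0.7391  0.066  -0.9803  2.2173  0.0706  0.8888 -0.5396]
turn [0.0163 0.0276 2.0691] shift [-0.1154  0.0415 -0.0461] j [ 1.2361  0.2918 -1.4525  1.706   0.2867  1.3816  2.3336] clock 27.48
```

move_arm:
  plan: [0, 0, 0.18, -0.01, 0.004, -0.004, 0.05, 0, 0, 0.36, -0.02, 0.008, -0.008, 0.05, 0, 0, 0.54, -0.03, 0.012, -0.012, 0.05, 0, 0, 0.72, -0.04, 0.016, -0.016, 0.05, 0, 0, 0.9, -0.05, 0.02, -0.02, 0.05, 0, 0, 1.08, -0.06, 0.024, -0.025, 0.05, 0, 0, 1.26, -0.07, 0.028, -0.03, 0.05, 0, 0, 1.44, -0.08, 0.032, -0.035, 0.05, 0, 0, 1.62, -0.09, 0.036, -0.04, 0.05, 0, 0, 1.8, -0.1, 0.04, -0.044, 0.05, 0.008, 0.014, 1.98, -0.11, 0.0415, -0.046, 0.05, 0.0163, 0.0276, 2.069, -0.1154, 0.0415, -0.046, 0.05]

```text
clock: 28.98
position: [0.5201, 0.096, 0.48]
ee_rot: [0.502, 0.865, -0.0, -0.0]
ft_force: [0.0, 0.2, -0.1]
grip_width: 0.585
grasp_force: 0.0
```

```bash
python3 - <<'E'
from ik import *
from h import *
o=manip.get_obs();q=np.array(o["joint_pos"])
for yf in(75.4,-14.6):
    q2=path(q,pose(tw(93,15,140),yf),8);print(yf,q2,path(q2,pose(tw(93,15,71),yf),4))
    go(tw(93,15,140),yf,half=False)
E
```

```text
75.4 [ 0.9198 -0.1213 -1.0808  2.1463 -0.123   1.0558  1.2189] [ 0.8935  0.0915 -1.138   2.2131  0.1067  0.8929  1.006 ]
turn [-0.0003 -0.0006 -0.7978] shift [ 0.0283 -0.1474  0.1851] j [ 0.6737  0.2239 -1.082   1.5502  0.1977  1.487   0.1036] clock 28.98
-14.6 [ 0.8525 -0.1128 -1.0216  2.1479 -0.1105  1.0554 -0.3665] [ 0.8273  0.079  -1.0695  2.2148  0.0891  0.8908 -0.5519]
turn [-0.0006 -0.0002  0.773 ] shift [ 0.0283 -0.1474  0.1851] j [ 0.6737  0.2239 -1.082   1.5502  0.1977  1.487   0.1036] clock 28.98
```

move_arm:
  plan: [0, 0, 0.18, 0.006, -0.03, 0.03, 0.044, 0, 0, 0.36, 0.012, -0.06, 0.07, 0.044, 0, 0, 0.54, 0.018, -0.09, 0.11, 0.044, 0, 0, 0.72, 0.024, -0.12, 0.15, 0.044, 0, 0, 0.773, 0.0283, -0.1474, 0.175, 0.044, 0, 0, 0.773, 0.0283, -0.1474, 0.175, 0.044, 0, 0, 0.773, 0.0283, -0.1474, 0.175, 0.044]

```text
clock: 29.85
position: [0.379, 0.0466, 0.3058]
ee_rot: [0.789, 0.614, 0.001, 0.0]
ft_force: [0.1, -0.3, 0.6]
grip_width: 0.514
grasp_force: 0.0
```

```bash
python3 - <<'E'
from h import *
p,M=wcam("w7")
r=manip.tip_of(p,"handle_top");print([(a["conf"],(M@np.r_[a["position"],1])[:3]) for a in r[:2]])
print(proj(p,M,np.array(tw(93,16,84))-[0,0,.155]))
cv2.imwrite("pics/w7c.png",p["color"][:,:,::-1])
go([.378,.048,.2265],-14.6,half=False)
E
```

```text
[(0.67, array([0.3779, 0.0463, 0.0879]))]
[[317.7967 256.7635]]
turn [ 0.0014 -0.0017  0.0085] shift [ 0.0007 -0.0015  0.0793] j [ 0.8532 -0.1332 -1.0087  2.1339 -0.1289  1.0806 -0.3371] clock 29.95
```

View pics/w7c.png

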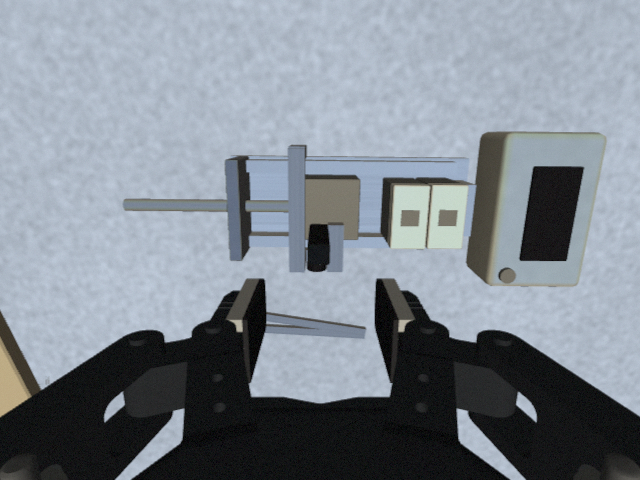

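move_arm:
  plan: [0, 0, 0.0085, 0.0007, -0.0015, 0.03, 0.04, 0, 0, 0.0085, 0.0007, -0.0015, 0.06, 0.04, 0, 0, 0.0085, 0.0007, -0.0015, 0.0785, 0.04, 0, 0, 0.0085, 0.0007, -0.0015, 0.0785, 0.04, 0, 0, 0.0085, 0.0007, -0.0015, 0.0785, 0.04]

```text
clock: 30.58
position: [0.3776, 0.0479, 0.2273]
ee_rot: [0.791, 0.612, 0.001, -0.0]
ft_force: [-0.9, -0.0, 0.3]
grip_width: 0.468
grasp_force: 0.0
```

```bash
python3 - <<'E'
from h import *
go([.378,.048,.2265],-14.6,half=False)
E
```

```text
turn [ 0.0008 -0.0016  0.0001] shift [0.0002 0.0004 0.0008] j [ 0.8352  0.0738 -1.076   2.2147  0.0822  0.892  -0.5459] clock 30.57
```

Grip, with a small pull back while closing.

move_arm:
  plan: [0, 0, 0, 0, 0, 0, 0.006, 0, 0, 0, 0, 0, 0, 0.006, 0, 0, 0, 0, 0, 0, 0.006, 0, 0, 0, 0, 0, 0, 0.006, 0, 0, 0, 0, 0, 0, 0.006]
  squeeze: 40

```text
clock: 31.2
position: [0.3776, 0.0474, 0.2271]
ee_rot: [0.791, 0.611, 0.001, 0.001]
ft_force: [1.9, -2.3, 6.4]
grip_width: 0.126
grasp_force: 42.8
```

move_arm:
  plan: [0, 0, 0, 0, -0.0006, 0, 0.006, 0, 0, 0, 0, -0.0014, 0, 0.006, 0, 0, 0, 0, -0.0014, 0, 0.006]

```text
clock: 31.58
position: [0.3768, 0.0476, 0.2272]
ee_rot: [0.791, 0.611, 0.002, 0.001]
ft_force: [8.7, -3.0, -1.2]
grip_width: 0.13
grasp_force: 41.7
```

move_arm:
  plan: [0, 0, 0, 0, -0.0005, 0, 0.006, 0, 0, 0, 0.002, -0.0005, 0, 0.006, 0, 0, 0, 0.004, -0.0005, 0, 0.006, 0, 0, 0, 0.004, -0.0005, 0, 0.006]

```text
clock: 32.08
position: [0.3774, 0.0517, 0.2272]
ee_rot: [0.791, 0.611, 0.002, 0.001]
ft_force: [9.1, -2.0, -1.8]
grip_width: 0.131
grasp_force: 41.7
```

move_arm:
  plan: [0, 0, 0, 0.003, 0, 0, 0.006, 0, 0, 0, 0.006, 0, 0, 0.006, 0, 0, 0, 0.009, 0, 0, 0.006, 0, 0, 0, 0.0115, 0, 0, 0.006, 0, 0, 0, 0.0115, 0, 0, 0.006]

```text
clock: 32.7
position: [0.3803, 0.0623, 0.2271]
ee_rot: [0.791, 0.611, 0.001, 0.001]
ft_force: [7.9, -6.0, 1.2]
grip_width: 0.131
grasp_force: 42.0
```

move_arm:
  plan: [0, 0, 0, 0, 0.001, 0, 0.006, 0, 0, 0, 0, 0.003, 0, 0.006, 0, 0, 0, 0, 0.005, 0, 0.006, 0, 0, 0, 0, 0.007, 0, 0.006, 0, 0, 0, 0, 0.009, 0, 0.006, 0, 0, 0, 0, 0.011, 0, 0.006, 0, 0, 0, 0, 0.013, 0, 0.006, 0, 0, 0, 0, 0.015, 0, 0.006, 0, 0, 0, 0, 0.017, 0, 0.006, 0, 0, 0, 0, 0.018, 0, 0.006, 0, 0, 0, 0, 0.018, 0, 0.006]

```text
clock: 34.08
position: [0.3977, 0.0577, 0.2272]
ee_rot: [0.792, 0.611, 0.001, 0.001]
ft_force: [7.0, -6.4, 0.7]
grip_width: 0.129
grasp_force: 42.2
```

move_arm:
  plan: [0, 0, 0, 0, 0.001, 0, 0.006, 0, 0, 0, 0, 0.002, 0, 0.006, 0, 0, 0, 0, 0.003, 0, 0.006, 0, 0, 0, 0, 0.004, 0, 0.006, 0, 0, 0, 0, 0.005, 0, 0.006, 0, 0, 0, 0, 0.005, 0, 0.006]

```text
clock: 34.83
position: [0.4024, 0.0565, 0.2271]
ee_rot: [0.792, 0.611, 0.001, 0.001]
ft_force: [7.6, -5.8, 2.7]
grip_width: 0.13
grasp_force: 42.3
```

move_arm:
  plan: [0, 0, 0, 0, 0.0006, 0, 0.006, 0, 0, 0, 0, 0.0012, 0, 0.006, 0, 0, 0, 0, 0.0018, 0, 0.006, 0, 0, 0, 0, 0.0018, 0, 0.006]

```text
clock: 35.33
position: [0.4035, 0.0563, 0.2271]
ee_rot: [0.791, 0.611, 0.0, 0.001]
ft_force: [0.3, -3.2, 11.1]
grip_width: 0.131
grasp_force: 43.5
```

move_arm:
  plan: [0, 0, 0, 0, 0.0003, -0.0003, 0.006, 0, 0, 0, 0, 0.0003, -0.0003, 0.03, 0, 0, 0, 0, 0.0003, -0.0003, 0.03, 0, 0, 0, 0, 0.0003, -0.0003, 0.03, 0, 0, 0, 0, 0.0003, -0.03, 0.03, 0, 0, 0, 0, 0.0003, -0.07, 0.03, 0, 0, 0, 0, 0.0003, -0.12, 0.03, 0, 0, 0, 0.04, 0.0003, -0.13, 0.03, 0, 0, 0, 0.04, 0.0003, -0.13, 0.03]

```text
clock: 36.45
position: [0.4136, 0.0977, 0.3575]
ee_rot: [0.79, 0.613, 0.001, 0.001]
ft_force: [0.3, -0.5, 0.3]
grip_width: 0.352
grasp_force: 0.0
```

```bash
python3 - <<'E'
from h import *
p,M=wcam("w8");s=manip.camera("side")
print(proj(p,M,np.array(tw(70,0,84))-[0,0,.155]), [(a["conf"],(M@np.r_[a["position"],1])[:3]) for a in manip.tip_of(p,"handle_top")[:1]])
cv2.imwrite('pics/s8.png',np.hstack([cv2.resize(p['color'][100:400,120:520],(400,300)),cv2.resize(s['color'][215:315,300:434],(400,300),interpolation=cv2.INTER_CUBIC)])[:,:,::-1])
E
```

```text
[[320.9541 291.0659]] [(0.79, array([0.4041, 0.0597, 0.0862]))]
```

View pics/s8.png

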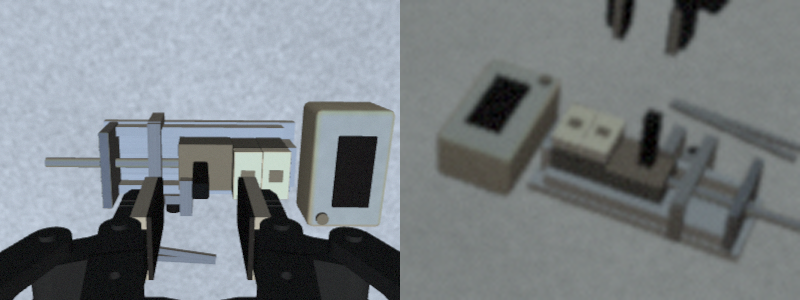

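The follower is pressing both upright boxes against the front stop, and the post is released on the centre line. In the crop the boxes are at about (262, 175) and the post at about (200, 180). I am handing in.

```bash
python3 -c "
from workcell import manip
print(manip.hand_in())"
```

```text
the job is handed in; nothing more can be done
None
```

I loaded both small boxes upright in the track, unhooked the follower and eased it forward until it pressed them against the front stop, let go, and handed the job in at about 36.5 s. One slip: on the first try at re-gripping the hooked post the arm ran out of joint range and a finger pushed the post back with about 9 N (harm limit 25 N). It stayed hooked, and the second try worked.

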